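Push a stuck plug out of a vacuum-port housing from behind

ROBOT

A 6-joint arm with a two-finger parallel gripper is mounted at the origin on the work surface. World frame = base frame: x ahead of the robot, y to its left, z up, the work surface at z = 0. Lengths are in m, angles in rad, forces in N, time in s.
With the tool pointing down it reaches from about 0.3 to 0.775 m from the base axis. Payload 14.6 kg.
Tool frame: the origin (TCP) lies at the very end of the fingers, on their centre line; the grasp point (between the pads) lies 19 mm behind it; z points along the fingers, y is the direction in which the jaws open and shut (so a half turn about z gives the same grasp; the last joint's range is limited). The gripper opens to 85 mm and grips with 20 to 120 N. Pads are 22 mm wide; open, the fingers measure 114 mm over their backs; the gripper's body (76 mm by 85 mm) begins 54 mm behind the grasp point. The pads swing forward as they close: fully open they stand 13 mm farther back than shut.
Start: joints at [-1.252, 0.3, 1.521, -0, 1.321, -0.067], TCP at [0.207, -0.51, 0.231] pointing down, gripper open.
Joint ranges: [-3.03, 3.03], [-0.79, 2.21], [0.23, 2.52], [-1.04, 4.18], [0, 3.07], [-2.55, 2.55]. Speed limits (rad/s): [2.22, 2.22, 2.57, 3.14, 3.14, 3.14].

INTERFACE

Orientations are given as a unit quaternion [w, x, y, z].
In Python, from plant import robot, imaging gives the robot as it stands.
- The arm moves only by the tool apply_moves, never from a script. Its argument "motion" is one flat list of numbers, 6 for each row, row after row: the shift along the tool's x, y, z scaled (see below), then the turn, a rotation vector about the tool's x, y, z scaled (see below). A call has 1 to 5 rows; each row shifts and turns the commanded pose from where the row before left it, along the tool's axes as they then stand; what a row does not reach is not made up. The controller multiplies each number of a shift by 0.4 m and each number of a turn by 0.08 rad. A row lasts 1/12 s, in which the tool goes at most 41.7 mm and 7.16 degrees, less where a joint would pass 70% of its speed; a pose out of reach is approached as far as the arm can. A call with a number of a shift or a turn outside -1 to 1 is refused whole. A call with a gripper value outside its range is refused whole. "grip" is the closure, from -1 (fully open) to 1 (shut), so that 0 is half open, set as the call begins (left out, the last holds). The fingers move at their own pace and stop on an object; "newtons" is the grip in N (left out, the last holds). Time passes only in rows, so rows that do not move let the fingers close. It gives the time, the measured TCP pose, the force and the opening at its end, in the units of the state.
- robot.read_state(): the state, without advancing time (a new reading comes with each control period).
- imaging.snapshot(name): name is "side" or "top"; returns the picture (384x512x3 uint8, blue, green, red); there is no depth.
- imaging.camera_info(name): a dict with "K" (3x3 intrinsics, pixels), "extrinsics" (4x4, takes a point from camera to world coordinates). Camera axes: x right, y up, looking along -z (the intrinsics and any distortion apply to the point x, -y, -z); pixel columns grow to the right and rows downward; lengths in m; the calibration is good to about 2 mm. A picture is of the moment at which its call begins. camera_info takes no time and is no camera call.
- robot.finish_job(): hands the job in, once; it reports no verdict.
Trained networks look in the newest picture that a camera, given by its name, has taken for a name from the list of things; names that differ only in an ending like _2 or _b are one class to them, and where a whole thing is asked for, a point or a joint stands for the part that bears it (a point fixed in the world has none). Each returns a list of dicts, best first, with "conf" (0 to 1); they miss things now and then, are a little off and sometimes report something else, mostly with a low value. They report only what shows in the picture. A call takes as long as a camera call.
- imaging.masks_of(name, camera): "mask" (384x512 bool, what is visible of it) and "rect" ([left, top, right, bottom] in pixels, round what is visible of it).
- imaging.place_of(name, camera): "uv" ([column, row] in pixels: a listed point, or the origin of a listed thing).
The state is a dict: "time_s": time; "joint_pos": joint angles; "dq": joint speeds; "tau": joint torques, N m; "eef_pos": TCP position; "tcp_rot": TCP orientation; "wrist_force": force on the tool from outside, world axes, zero at the start; "torque": the same for the moment, N m; "gripper_width": opening from 0.0 (shut) to 1.0 (fully open).
Only numpy, scipy, OpenCV 4.12 (cv2) and the standard library are available. Lean on these libraries where they do the work, as an engineer would, in place of code of your own. Each camera call takes 0.05 s, during which the arm holds its last target.

TASK

A brass plug is stuck in the mouth of the steel port housing. Lay the push rod in the black V guides behind the housing with its nose towards the access hole, and let go of it; then take it again by the orange knob, push it through the access hole until the plug drops out into the catch tray, and draw the rod back until its nose is clear of the housing, leaving it lying in the guides. Leave the fitting, the ring and the jar where they stand.

Things in the scene. Friction and masses are not known exactly. Their poses are not given: they have to be found in the camera images.
- port: Port housing on its stand, fixed; frame z up, origin on the bench under the middle of the steel block; push goes along +y. In mm: push axis x = 0, z = 60. Base plate x +-45, y -182 to 92, 8 thick. Along y: black V guides, steel block (x +-30, y +-20, z 30 to 90; on top a red-capped spring plunger to z 104 that presses on the plug), black catch tray. Nothing else stands behind the guides
- access_hole (a point): Centre of the access hole in the steel block's back face, on the push axis, 20 mm behind the port's origin. 18 mm diameter, 8 mm deep, then a 30 mm bore, 32 mm long, open at the front face. Axes as the port's
- guide_gap (a point): On the push axis, 133 mm behind the port's origin, mid of the 56 mm finger gap between the two V guides (free down to the base plate). Guides: a long one at port y -105 to -35 mm, a short one at -171 to -161; 90 degree Vs open upward, 40 mm wide at the top, edges to z = 74 mm. A 12 mm rod lying in them is exactly on the push axis. Axes as the port's
- tray_floor (a point): Middle of the catch tray's blue floor, 34 mm above the bench, 51 mm in front of the port's origin. Inside the tray: port y 20 to 83 mm, x -32 to 32 mm; walls up to z = 58 mm. Axes as the port's
- plug_center (a point): Centre of the brass plug: plain cylinder, 28 mm diameter, 28 mm long, 0.1 kg, axis on the push axis. Stuck in the bore, 1 to 4 mm inside the front face, its rear face 8 to 11 mm in front of the block's back face. Pushing it out takes about 5 to 15 N for the first 12 mm, then it slides freely and tips out when half of it is out; with the nose 5 to 10 mm past the front face it is surely out
- rod_band (a point): Push rod, at the middle of its 30 mm blue band, on its axis; x axis along the rod to its nose. Aluminium, 12 mm diameter, 0.1 kg, 246 mm long. Nose 107 mm from here; the other way 113 mm of shaft, then an orange knob. Balances 25 mm from here towards the knob. With this point at guide_gap the rod lies in both guides, its nose 6 mm short of the block
- rod_nose (a point): The end of the rod's nose, on its axis; x axis as for rod_band
- rod_knob (a point): Centre of the orange knob at the rod's other end (24 mm diameter, 26 mm long), 233 mm from the nose; x axis towards the nose
- holster: Grey holster the rod lies on at first, fixed. Origin on the bench under the blue band (within 4 mm); x axis towards the rod's nose. Base 255 x 70 x 8 mm; V rests at x 70 and -80 mm (12 mm long, edges to z = 54 mm) hold the rod's axis at z = 40 mm. The knob end lies in a channel, x -143 to -58 mm, 37 mm wide, walls to z = 75 mm: no room for fingers there. The rod lifts straight up
- fitting: Bystander: standing brass hose fitting with an orange ring, 28 mm diameter at the foot, 50 mm high; origin under its foot
- seal_ring: Bystander: flat steel ring, 52 mm outer diameter, 12 mm high; origin on its underside
- jar: Bystander: amber jar with a black cap, 42 mm diameter, 50 mm high; origin on its underside

How it is judged:
By the outcome, as a careful person would: the job done as asked, in the order asked, and still so for the second after the job is handed in, with the robot touching nothing.
It also fails if it takes over 53 s, if anything falls off the work surface, if the arm or the gripper's body presses on something with over 40 N, if the wrist force passes 120 N, or if a joint passes its speed limit or range.

## Working session

There is one attempt and no reset: what is moved stays moved. The work goes in short steps, Python scripts to look and compute and a tool call to move; the robot and the scene stay as the last step left them, time stands still between calls to the robot, and variables do not carry over. Pictures are saved under pics/ and viewed, and the job is handed in when it is done.

Besides the shell and the picture viewer there is one more tool, called as name(argument=value, ...) on one line, values as JSON. apply_moves: Moves the arm, as the interface text tells. Shifts and turns lie within -1 to 1; 1 stands for 0.4 m of shift or 0.08 rad of turn. Its arguments: {"type":"object","properties":{"motion":{"type":"array","items":{"type":"number"}},"grip":{"type":"number"},"newtons":{"type":"number"}},"required":["motion"]}

```bash
ls; mkdir -p pics
python3 - <<'E'
from plant import robot, imaging
import cv2, numpy as np
s=robot.read_state(); print(s)
for c in ("side","top"):
    im=imaging.snapshot(c); cv2.imwrite(f"pics/{c}0.png",im)
    i=imaging.camera_info(c); print(c,i)
    for n in ["port","access_hole","guide_gap","tray_floor","plug_center","rod_band","rod_nose","rod_knob","holster","fitting","seal_ring","jar"]:
        r=imaging.place_of(n,c); print(n,[(np.round(d["uv"],1).tolist(),round(d["conf"],2)) for d in r[:2]])
E
```

```text
pics
{'time_s': 0.0, 'joint_pos': array([-1.25160685e+00,  3.00489948e-01,  1.52160628e+00, -1.37984205e-06,
        1.32071083e+00, -6.65931469e-02]), 'dq': array([-3.43350513e-04,  6.61132902e-04, -8.29537279e-04,  5.81756467e-04,
       -5.72099200e-05,  1.04364177e-03]), 'tau': array([-2.70091768e-03, -5.43496442e+01, -3.61798596e+01, -2.33852916e-04,
        3.97875672e-03,  3.01952605e-05]), 'eef_pos': array([ 0.20687959, -0.50934331,  0.23070032]), 'tcp_rot': array([-6.02279724e-04,  9.81453868e-01,  1.91697514e-01, -7.71475950e-05]), 'wrist_force': array([-0.31932682, -0.61037784,  0.41561225]), 'torque': array([ 0.01837813, -0.02344214,  0.02368123]), 'gripper_width': 0.9979696132520861}
side {'K': array([[349.88563869,   0.        , 256.76972523],
       [  0.        , 349.88563869, 192.73196137],
       [  0.        ,   0.        ,   1.        ]]), 'extrinsics': array([[-0.93342307,  0.25347299, -0.25391499,  0.36962046],
       [-0.35871583, -0.64620657,  0.67360228,  0.60641316],
       [ 0.00665845,  0.71983923,  0.69410889,  0.51931789],
       [ 0.        ,  0.       
[... 659 characters left out ...]
s': array([[ 0.02939207,  0.99806654, -0.05476583,  0.472072  ],
       [-0.99927219,  0.03067201,  0.02267877,  0.15908802],
       [ 0.0243147 ,  0.0540594 ,  0.99824164,  0.99873337],
       [ 0.        ,  0.        ,  0.        ,  1.        ]])}
port [([276.9, 205.7], 0.76)]
access_hole [([291.8, 207.0], 0.97), ([157.9, 221.2], 0.35)]
guide_gap [([346.0, 203.6], 0.68)]
tray_floor [([253.9, 206.1], 0.66)]
plug_center [([286.5, 95.0], 0.29)]
rod_band [([136.8, 161.1], 0.76)]
rod_nose [([117.5, 111.0], 0.67), ([326.9, 95.9], 0.51)]
rod_knob [([158.9, 220.2], 0.96)]
holster [([137.3, 162.0], 0.95)]
fitting [([321.6, 95.6], 0.45)]
seal_ring [([231.2, 258.2], 0.49)]
jar [([234.9, 259.6], 0.7)]
```

View pics/side0.png

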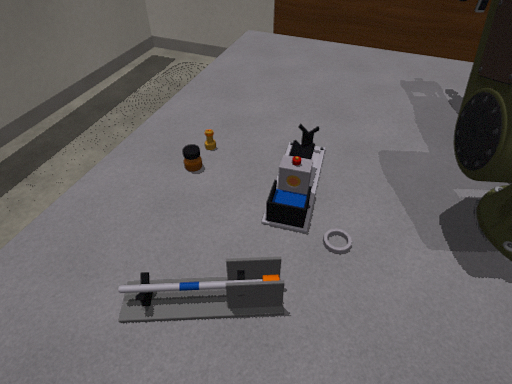

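View pics/top0.png

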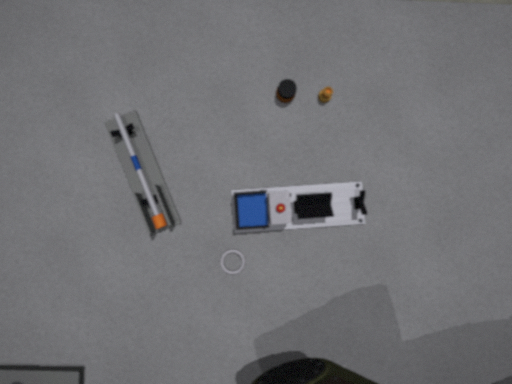

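The side view shows the rod on the holster, knob near (270,282), and the port at about (297,190) with its tray facing the camera. The top view shows the rod from (118,115) to (160,222) and the port axis from (362,203) to (252,210). Next I'll zoom in on both.

```bash
cat > h.py <<'E'
from plant import robot, imaging
import cv2, numpy as np
from scipy.spatial.transform import Rotation as R
def proj(c,P):
    i=imaging.camera_info(c);T=np.linalg.inv(i["extrinsics"]);P=np.atleast_2d(P)
    q=P@T[:3,:3].T+T[:3,3]; q=q*[1,-1,-1]; u=q@i["K"].T; return u[:,:2]/u[:,2:]
def back(c,uv,z):
    i=imaging.camera_info(c);E=i["extrinsics"];d=np.linalg.inv(i["K"])@[uv[0],uv[1],1]
    d=E[:3,:3]@(d*[1,-1,-1]); t=(z-E[2,3])/d[2]; return E[:3,3]+t*d
def crop(im,x0,y0,x1,y1,f,name):
    cv2.imwrite(name,cv2.resize(im[y0:y1,x0:x1],None,fx=f,fy=f,interpolation=cv2.INTER_CUBIC))
E
python3 - <<'E'
from h import *
t=cv2.imread("pics/top0.png");s=cv2.imread("pics/side0.png")
crop(t,225,170,375,245,5,"pics/t_port.png")
crop(t,95,100,195,245,4,"pics/t_rod.png")
crop(s,110,250,290,325,4,"pics/s_rod.png")
crop(s,255,115,335,230,5,"pics/s_port.png")
for n,z in [("access_hole",.06),("guide_gap",.06),("tray_floor",.034)]:
    r=imaging.place_of
E
```

```text
(no output)
```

View pics/t_port.png

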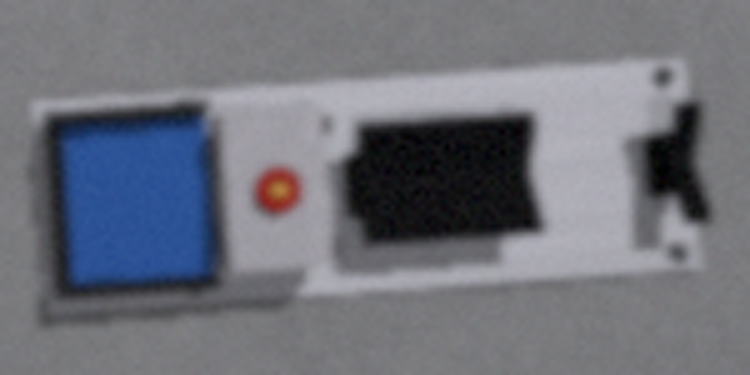

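View pics/t_rod.png

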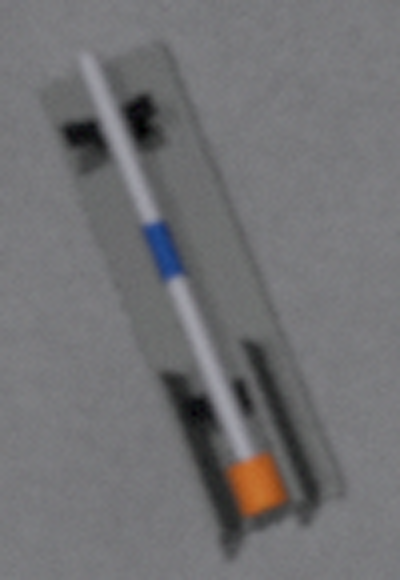

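View pics/s_rod.png

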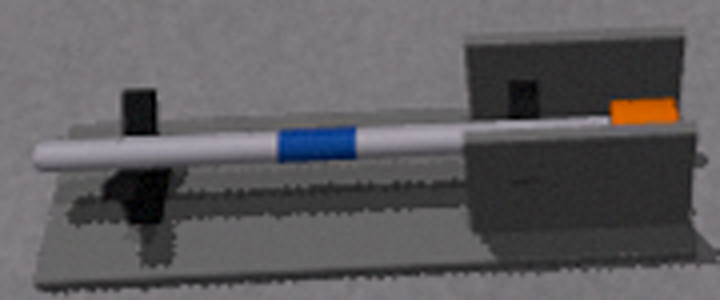

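View pics/s_port.png

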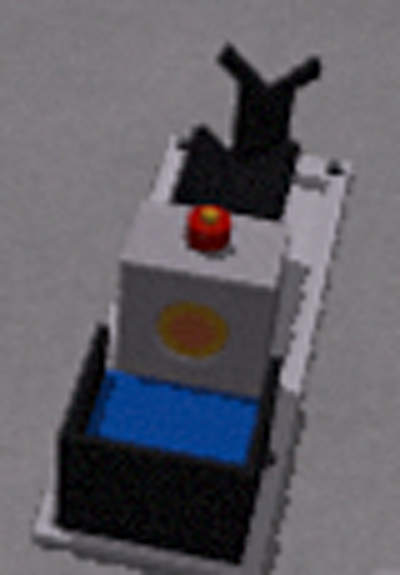

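```bash
cat > fit.py <<'E'
from h import *
from scipy.optimize import least_squares
def cv(p,f,x0,y0): p=np.array(p,float); return (p+.5)/f-.5+[x0,y0]
top=[((685,62),(45,-182,8)),((703,268),(-45,-182,8)),((35,102),(45,92,8)),((278,190),(0,0,102)),((700,105),(20,-166,74)),((708,218),(-20,-166,74)),
((532,117),(20,-105,74)),((540,230),(-20,-105,74)),((357,127),(20,-35,74)),((368,240),(-20,-35,74)),((335,265),(-30,-20,90)),((322,105),(30,-20,90))]
side=[((120,262),(30,20,90)),((278,285),(-30,20,90)),((142,198),(30,-20,90)),((292,225),(-30,-20,90)),((350,165),(-45,-182,8)),((38,532),(45,92,8)),((228,50),(20,-166,74)),((315,62),(-20,-166,74)),((209,213),(0,0,104))]
def tw(v,P):
    c,s=np.cos(v[2]),np.sin(v[2]);P=np.array(P,float)/1000
    return P@np.array([[c,-s,0],[s,c,0],[0,0,1]]).T+[v[0],v[1],0]
A=np.array([b for a,b in top]);U=cv([a for a,b in top],5,225,170)
B=np.array([b for a,b in side]);V=cv([a for a,b in side],5,255,115)
def f(v,w=(1,1)): return np.r_[w[0]*(proj("top",tw(v,A))-U).ravel(),w[1]*(proj("side",tw(v,B))-V).ravel()]
for w in [(1,1),(1,0),(0,1)]:
    r=least_squares(f,[.42,.1,0],args=(w,),loss="soft_l1"); print(w,r.x)
    if w==(1,1): print(np.round(f(r.x).reshape(-1,2),1).tolist())
E
python3 fit.py
python3 - <<'E'
from h import *
from scipy.optimize import least_squares
obs={}
for c in("top","side"):
    im=cv2.imread(f"pics/{c}0.png");h=cv2.cvtColor(im,cv2.COLOR_BGR2HSV)
    H,S,V=cv2.split(h)
    reg=np.zeros(H.shape,bool)
    if c=="top": reg[100:245,95:195]=1
    else: reg[250:325,110:290]=1
    for nm,lo,hi in(("blue",100,130),("or",3,22)):
        m=reg&(H>=lo)&(H<=hi)&(S>120)
        ys,xs=np.nonzero(m); print(c,nm,m.sum(),xs.mean(),ys.mean(),xs.min(),xs.max(),ys.min(),ys.max()); obs[c,nm]=(xs.mean(),ys.mean())
# rod on plane z=.04 (visible surface slightly above axis)
for c in("top","side"):
    for nm,z in(("blue",.043),("or",.046)): print(c,nm,back(c,obs[c,nm],z))
print("nose top",back("top",((88.5)/4-.5+95,(57.5)/4-.5+100),.043),"side",back("side",(33.5/4-.5+110,157.5/4-.5+250),.04))
for c,z in(("top",.04),): print(imaging.masks_of("rod_band",c)[0]["rect"])
E
```

```text
(1, 1) [0.48506888 0.08424932 0.10118902]
[[-0.1, -1.6], [-0.1, 0.2], [-0.8, -0.3], [0.1, -0.0], [-1.6, 0.8], [-1.5, -1.3], [1.0, 0.6], [1.1, -1.4], [0.3, 1.2], [-0.4, -0.9], [-0.2, 0.0], [0.0, 0.6], [0.3, -0.3], [-0.2, 0.6], [0.3, 0.1], [0.2, -0.2], [0.7, -0.7], [-1.0, -0.3], [0.2, -1.4], [0.0, -1.2], [0.5, 0.1]]
(1, 0) [0.48506171 0.08400827 0.09764815]
(0, 1) [0.48500995 0.0849468  0.10494028]
top blue 70 135.4142857142857 161.65714285714284 130 140 132 168
top or 162 158.7962962962963 220.96913580246914 152 166 213 228
side blue 169 184.75739644970415 286.42011834319527 142 198 273 305
side or 118 264.4237288135593 278.1271186440678 144 279 274 305
top blue [0.56906472 0.37204612 0.043     ]
top or [0.45216632 0.32025533 0.046     ]
side blue [0.57240936 0.37757189 0.043     ]
side or [0.46303293 0.32136569 0.046     ]
nose top [0.66423637 0.41367948 0.043     ] side [0.6668965  0.41692901 0.04      ]
[114.9, 111.2, 165.5, 230.4]
```

Run:
```python
from h import *
from scipy.optimize import least_squares
obs={}
for c in("top","side"):
    im=cv2.imread(f"pics/{c}0.png");h=cv2.cvtColor(im,cv2.COLOR_BGR2HSV)
    H,S,V=cv2.split(h)
    reg=np.zeros(H.shape,np.uint8)
    if c=="top": reg[100:245,95:195]=1
    else: reg[250:325,110:290]=1
    for nm,lo,hi in(("blue",100,130),("or",3,22)):
        m=(reg*((H>=lo)&(H<=hi)&(S>130)&(V>60))).astype(np.uint8)
        n,l,st,ce=cv2.connectedComponentsWithStats(m); k=1+np.argmax(st[1:,4]); obs[c,nm]=ce[k]; print(c,nm,st[k],ce[k])
n_top=np.array([88.5/4-.5+95,57/4-.5+100]); n_side=np.array([33.5/4-.5+110,157.5/4-.5+250])
# model: band xy, yaw ; axis z=.04. knob in channel: side visible part only top
def f(v,full=0):
    d=np.array([np.cos(v[2]),np.sin(v[2]),0]);b=np.array([v[0],v[1],.04])
    up=np.array([0,0,1]);
    r=[proj("top",b+.004*up)[0]-obs["top","blue"],proj("top",b-.126*d+.007*up)[0]-obs["top","or"],proj("top",b+.107*d)[0]-n_top,
       proj("side",b+[-.001,.002,.003])[0]-obs["side","blue"],proj("side",b+.107*d)[0]-n_side]
    return np.concatenate(r)
r=least_squares(f,[.57,.37,.41],loss="soft_l1");print(r.x,np.round(f(r.x).reshape(-1,2),1).tolist())
p=[.4851,.0843];y=.10
print("guide_gap",p[0]+.133*np.sin(y),p[1]-.133*np.cos(y))
```

```text
top blue [132 156   8  13  64] [135.421875 162.015625]
top or [152 214  15  15 155] [158.70322581 220.98064516]
side blue [180 282  19   9 150] [189.1 285.6]
side or [262 274  18   7 111] [270.78378378 277.21621622]
[0.56803266 0.37205057 0.42215967] [[-0.1, 0.1], [-0.1, -0.5], [-0.7, -0.3], [-0.1, 0.1], [1.1, -0.3]]
guide_gap 0.4983778444140281 -0.04803555398197744
```

```bash
cat > go.py <<'E'
# usage: go.py x y z yaw  -> total scaled move in current tool axes (divide by rows)
import sys
from h import *
def rot(yaw): return R.from_euler("z",yaw)*R.from_quat([1,0,0,0])
def rel(x,y,z,yaw):
    s=robot.read_state();q=s["tcp_rot"];Rc=R.from_quat([q[1],q[2],q[3],q[0]])
    d=Rc.inv().apply(np.array([x,y,z])-s["eef_pos"])
    rv=(Rc.inv()*rot(yaw)).as_rotvec()
    a=Rc.apply([1,0,0]);print("pos",np.round(s["eef_pos"],4),"yaw",round(np.arctan2(a[1],a[0]),4),"t",round(s["time_s"],2),"F",np.round(s["wrist_force"],1),"w",round(s["gripper_width"],3),"q6",round(s["joint_pos"][5],2),"tool z",np.round(Rc.apply([0,0,1]),4))
    print("shift",np.round(d/.4,3),"turn",np.round(rv/.08,3))
if __name__=="__main__": rel(*map(float,sys.argv[1:5]))
E
python3 go.py .568 .372 .2 .422; python3 go.py .568 .372 .021 .422
```

```text
pos [ 0.207  -0.5096  0.2313] yaw 0.3858 t 1.35 F [-0.4 -0.5 -0.3] w 1.0 q6 -0.07 tool z [-0. -0. -1.]
shift [ 1.666 -1.702  0.078] turn [ 0.     0.    -0.452]
pos [ 0.207  -0.5096  0.2313] yaw 0.3858 t 1.35 F [-0.4 -0.5 -0.3] w 1.0 q6 -0.07 tool z [-0. -0. -1.]
shift [ 1.666 -1.702  0.526] turn [ 0.     0.    -0.452]
```

apply_moves(motion=[0.067, -0.068, 0.003, 0, 0, 0, 0.067, -0.068, 0.003, 0, 0, 0, 0.067, -0.068, 0.003, 0, 0, 0, 0.067, -0.068, 0.003, 0, 0, 0, 0.067, -0.068, 0.003, 0, 0, 0], grip=-0.3, newtons=60)

```text
time_s: 1.77
eef_pos: [0.2801, -0.3315, 0.2252]
tcp_rot: [0.0, 0.981, 0.191, 0.0]
wrist_force: [1.3, -0.2, -0.0]
gripper_width: 0.648
```

apply_moves(motion=[0.067, -0.068, 0.003, 0, 0, 0, 0.067, -0.068, 0.003, 0, 0, 0, 0.067, -0.068, 0.003, 0, 0, 0, 0.067, -0.068, 0.003, 0, 0, 0, 0.067, -0.068, 0.003, 0, 0, 0])

```text
time_s: 2.18
eef_pos: [0.3532, -0.155, 0.2195]
tcp_rot: [0.0, 0.981, 0.192, 0.0]
wrist_force: [0.5, -0.2, 0.3]
gripper_width: 0.651
```

apply_moves(motion=[0.067, -0.068, 0.003, 0, 0, 0, 0.067, -0.068, 0.003, 0, 0, 0, 0.067, -0.068, 0.003, 0, 0, 0, 0.067, -0.068, 0.003, 0, 0, 0, 0.067, -0.068, 0.003, 0, 0, 0])

```text
time_s: 2.6
eef_pos: [0.4262, 0.0217, 0.2135]
tcp_rot: [0.0, 0.981, 0.192, 0.0]
wrist_force: [0.2, -1.1, 0.5]
gripper_width: 0.647
```

apply_moves(motion=[0.067, -0.068, 0.003, 0, 0, 0, 0.067, -0.068, 0.003, 0, 0, 0, 0.067, -0.068, 0.003, 0, 0, 0, 0.067, -0.068, 0.003, 0, 0, 0, 0.067, -0.068, 0.003, 0, 0, 0])

```text
time_s: 3.02
eef_pos: [0.4992, 0.1982, 0.2073]
tcp_rot: [0.0, 0.981, 0.192, 0.0]
wrist_force: [1.2, -0.5, -0.7]
gripper_width: 0.655
```

```bash
python3 go.py .568 .372 .12 .422
```

```text
pos [0.4992 0.1982 0.2073] yaw 0.3861 t 3.02 F [ 1.2 -0.5 -0.7] w 0.655 q6 1.49 tool z [ 3.e-04  1.e-04 -1.e+00]
shift [ 0.323 -0.338  0.218] turn [ 0.001 -0.004 -0.449]
```

apply_moves(motion=[0.065, -0.068, 0.044, 0, 0, 0, 0.065, -0.068, 0.044, 0, 0, 0, 0.065, -0.068, 0.044, 0, 0, 0, 0.065, -0.068, 0.044, 0, 0, 0, 0.065, -0.068, 0.044, 0, 0, -0.45])

```text
time_s: 3.43
eef_pos: [0.5684, 0.3729, 0.1182]
tcp_rot: [-0.0, 0.978, 0.209, 0.0]
wrist_force: [1.2, -0.8, 1.3]
gripper_width: 0.648
```

apply_moves(motion=[0, 0, 0, 0, 0, 0])

```text
time_s: 3.52
eef_pos: [0.5668, 0.3751, 0.1121]
tcp_rot: [0.001, 0.977, 0.212, -0.004]
wrist_force: [-1.4, -1.1, -0.8]
gripper_width: 0.649
```

```bash
python3 go.py .568 .372 .021 .422
python3 - <<'E'
from h import *
t=imaging.snapshot("top");s=imaging.snapshot("side")
crop(t,75,80,215,245,3,"pics/t1.png");crop(s,100,160,300,330,4,"pics/s1.png")
E
```

```text
pos [0.5668 0.3751 0.1121] yaw 0.4272 t 3.52 F [-1.4 -1.1 -0.8] w 0.649 q6 1.67 tool z [-0.0073 -0.0035 -1.    ]
shift [0.001 0.008 0.228] turn [0.002 0.101 0.065]
```

View pics/s1.png

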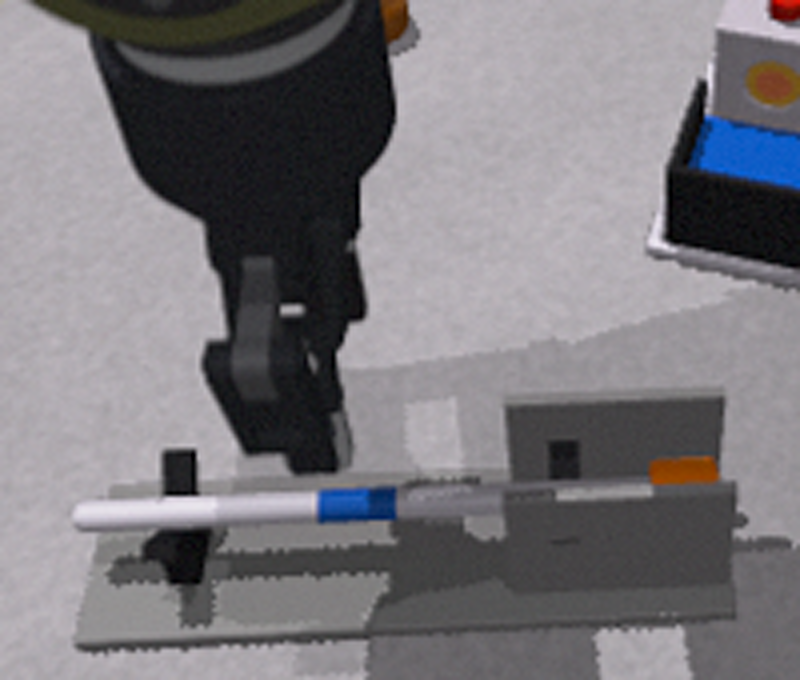

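View pics/t1.png

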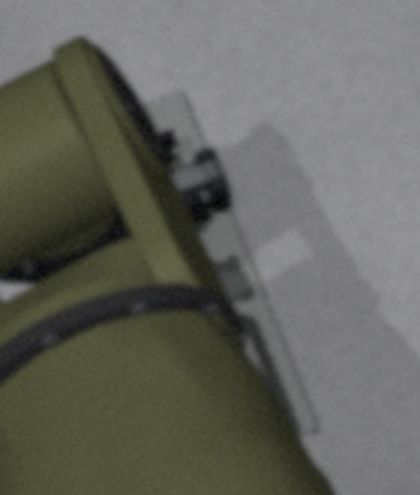

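The fingers are above the blue band, at (345,470) in the side crop, with the band at (355,505). I'll go down now.

apply_moves(motion=[0, 0.003, 0.03, 0, 0, 0, 0, 0, 0.03, 0, 0, 0, 0, 0, 0.03, 0, 0, 0, 0, 0, 0.03, 0, 0, 0, 0, 0, 0.03, 0, 0, 0])

```text
time_s: 4.03
eef_pos: [0.5686, 0.3694, 0.0583]
tcp_rot: [0.0, 0.978, 0.209, 0.0]
wrist_force: [0.7, 0.3, -0.2]
gripper_width: 0.651
```

```bash
python3 go.py .568 .372 .021 .422
```

```text
pos [0.5686 0.3694 0.0583] yaw 0.4211 t 4.03 F [ 0.7  0.3 -0.2] w 0.651 q6 1.67 tool z [ 1.e-04  0.e+00 -1.e+00]
shift [ 0.001 -0.007  0.093] turn [ 0.    -0.001 -0.011]
```

apply_moves(motion=[0, -0.003, 0.03, 0, 0, 0, 0, -0.003, 0.03, 0, 0, 0, 0, 0, 0.02, 0, 0, 0, 0, 0, 0.013, 0, 0, 0, 0, 0, 0, 0, 0, 0])

```text
time_s: 4.45
eef_pos: [0.5672, 0.372, 0.0206]
tcp_rot: [0.0, 0.978, 0.209, -0.001]
wrist_force: [-0.0, -0.1, 0.1]
gripper_width: 0.649
```

```bash
python3 go.py .568 .372 .021 .422;  python3 - <<'E'
from h import *
s=imaging.snapshot("side")
crop(s,100,210,300,330,4,"pics/s2.png")
E
```

```text
pos [0.5672 0.372  0.0206] yaw 0.4219 t 4.45 F [-0.  -0.1  0.1] w 0.649 q6 1.68 tool z [-1.5e-03 -9.0e-04 -1.0e+00]
shift [ 0.002  0.001 -0.001] turn [ 0.002  0.022 -0.001]
```

View pics/s2.png

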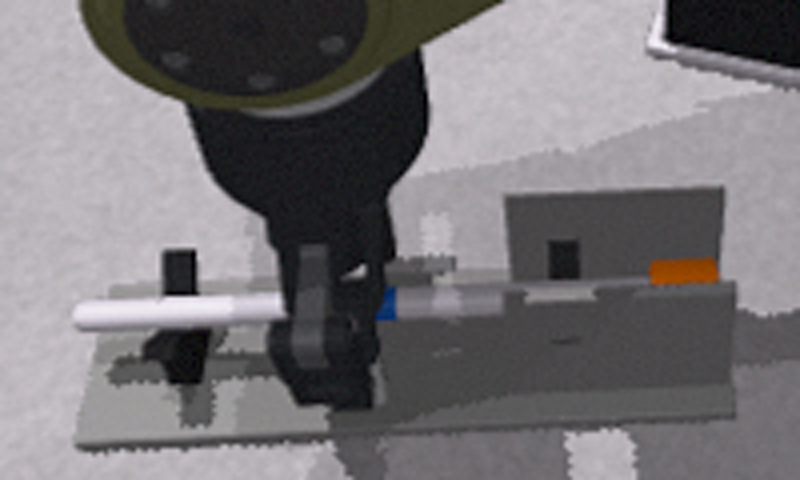

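The front finger covers the band's left part, and the band's right end shows at (387,303). The rod lies between the jaws, so I'll close.

apply_moves(motion=[0, 0, 0, 0, 0, 0, 0, 0, 0, 0, 0, 0, 0, 0, 0, 0, 0, 0, 0, 0, 0, 0, 0, 0, 0, 0, 0, 0, 0, 0], grip=1, newtons=60)

```text
time_s: 4.92
eef_pos: [0.5678, 0.3725, 0.0228]
tcp_rot: [-0.0, 0.978, 0.209, 0.0]
wrist_force: [-1.4, 1.4, 3.7]
gripper_width: 0.119
```

apply_moves(motion=[0, 0, 0, 0, 0, 0, 0, 0, 0, 0, 0, 0, 0, 0, 0, 0, 0, 0])

```text
time_s: 5.17
eef_pos: [0.5678, 0.3725, 0.0228]
tcp_rot: [-0.0, 0.978, 0.209, 0.0]
wrist_force: [-1.3, 1.2, 5.4]
gripper_width: 0.116
```

apply_moves(motion=[0, 0, -0.01, 0, 0, 0, 0, 0, -0.03, 0, 0, 0, 0, 0, -0.05, 0, 0, 0, 0, 0, -0.07, 0, 0, 0, 0, 0, -0.07, 0, 0, 0])

```text
time_s: 5.58
eef_pos: [0.5674, 0.3718, 0.1154]
tcp_rot: [0.0, 0.978, 0.209, -0.001]
wrist_force: [0.8, 0.3, -0.6]
gripper_width: 0.116
```

apply_moves(motion=[0, 0, -0.07, 0, 0, 0, 0, 0, -0.07, 0, 0, 0, 0, 0, -0.04, 0, 0, 0, 0, 0, -0.02, 0, 0, 0, 0, 0, 0, 0, 0, 0])

```text
time_s: 6.0
eef_pos: [0.5681, 0.3723, 0.1964]
tcp_rot: [-0.0, 0.978, 0.209, 0.002]
wrist_force: [0.6, 0.8, -0.6]
gripper_width: 0.112
```

```bash
python3 go.py .568 .372 .2 .422;  python3 - <<'E'
from h import *
s=imaging.snapshot("side")
crop(s,50,100,320,310,3,"pics/s3.png")
E
```

```text
pos [0.5681 0.3723 0.1964] yaw 0.4216 t 6.0 F [ 0.6  0.8 -0.6] w 0.112 q6 1.68 tool z [ 0.0028  0.0015 -1.    ]
shift [-0.     0.001 -0.009] turn [-0.003 -0.039 -0.004]
```

View pics/s3.png

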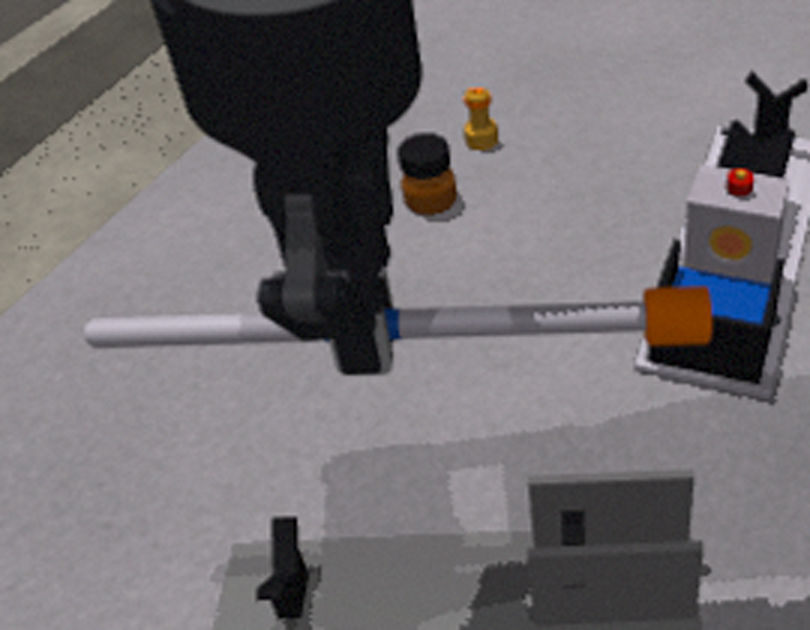

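The rod is held level, nose at (90,332) and knob at (678,316) in the crop. I'll measure how it sits in the grip.

```bash
cat > ingrip.py <<'E'
from h import *
from scipy.optimize import least_squares
def g(n,f,x0,y0): return (np.array(n)+.5)/f-.5+[x0,y0]
nose=g((86,333),3,50,100);kn=g((678,316),3,50,100)
v0=[0,0,0]
c=np.array([.5681,.3723,.1964+.0172])
def f(v):
    d=np.array([np.cos(.4216)*np.cos(v[1]),np.sin(.4216)*np.cos(v[1]),np.sin(v[1])]);b=c+v[0]*d+[0,0,v[2]]
    return np.r_[proj("side",b+.107*d)[0]-nose,proj("side",b-.126*d)[0]-kn]
r=least_squares(f,v0);print(r.x,f(r.x))
E
python3 ingrip.py; for i in 1; do python3 go.py .4984 -.048 .2 1.671;done
```

```text
[0.0003719  0.01056406 0.00053205] [ 0.70513056 -0.34483236 -0.75800927 -0.05790545]
pos [0.5676 0.3721 0.1944] yaw 0.4217 t 6.05 F [ 0.1 -0.3 -1.5] w 0.117 q6 1.68 tool z [ 6.e-04  3.e-04 -1.e+00]
shift [-0.588  0.887 -0.014] turn [ 5.0000e-03 -7.0000e-03 -1.5616e+01]
```

apply_moves(motion=[-0.03, 0.044, 0, 0, 0, 0, -0.049, 0.074, 0, 0, 0, 0, -0.049, 0.074, 0, 0, 0, 0, -0.049, 0.074, 0, 0, 0, 0, -0.049, 0.074, 0, 0, 0, 0])

```text
time_s: 6.47
eef_pos: [0.5396, 0.2094, 0.1922]
tcp_rot: [0.0, 0.978, 0.209, -0.001]
wrist_force: [1.6, -0.3, -0.6]
gripper_width: 0.115
```

apply_moves(motion=[-0.049, 0.074, 0, 0, 0, 0, -0.049, 0.074, 0, 0, 0, 0, -0.049, 0.074, 0, 0, 0, 0, -0.049, 0.074, 0, 0, 0, 0, -0.049, 0.074, 0, 0, 0, 0])

```text
time_s: 6.88
eef_pos: [0.5107, 0.0343, 0.1925]
tcp_rot: [-0.0, 0.978, 0.209, -0.001]
wrist_force: [1.8, -0.1, -1.3]
gripper_width: 0.116
```

apply_moves(motion=[-0.049, 0.074, 0, 0, 0, 0, -0.049, 0.074, 0, 0, 0, 0, -0.02, 0.03, 0, 0, 0, -0.5, 0, 0, 0, 0, 0, -1, 0, 0, 0, 0, 0, -1])

```text
time_s: 7.3
eef_pos: [0.4972, -0.0494, 0.1925]
tcp_rot: [-0.001, 0.952, 0.307, -0.001]
wrist_force: [-0.6, -0.2, -1.2]
gripper_width: 0.112
```

apply_moves(motion=[0, 0, 0, 0, 0, -1, 0, 0, 0, 0, 0, -1, 0, 0, 0, 0, 0, -1, 0, 0, 0, 0, 0, -1, 0, 0, 0, 0, 0, -1])

```text
time_s: 7.72
eef_pos: [0.4974, -0.0483, 0.1924]
tcp_rot: [-0.001, 0.871, 0.491, -0.001]
wrist_force: [-0.0, -0.7, -0.3]
gripper_width: 0.115
```

apply_moves(motion=[0, 0, 0, 0, 0, -1, 0, 0, 0, 0, 0, -1, 0, 0, 0, 0, 0, -1, 0, 0, 0, 0, 0, -1, 0, 0, 0, 0, 0, -1])

```text
time_s: 8.13
eef_pos: [0.4974, -0.0483, 0.1924]
tcp_rot: [-0.001, 0.756, 0.654, -0.001]
wrist_force: [1.0, -0.4, -1.0]
gripper_width: 0.116
```

apply_moves(motion=[0, 0, 0, 0, 0, -1, 0, 0, 0, 0, 0, -1, 0, 0, 0, 0, 0, -1, 0, 0, 0, 0, 0, 0, 0, 0, 0, 0, 0, 0])

```text
time_s: 8.55
eef_pos: [0.4976, -0.0483, 0.193]
tcp_rot: [-0.001, 0.675, 0.738, -0.001]
wrist_force: [0.8, 0.4, -0.5]
gripper_width: 0.113
```

```bash
python3 go.py .4984 -.048 .2 1.671;python3 - <<'E'
from h import *
s=imaging.snapshot("side");t=imaging.snapshot("top")
cv2.imwrite("pics/s4.png",s);cv2.imwrite("pics/t4.png",t)
E
```

```text
pos [ 0.4976 -0.0483  0.193 ] yaw 1.6593 t 8.55 F [ 0.8  0.4 -0.5] w 0.113 q6 -0.26 tool z [-2.e-03  3.e-04 -1.e+00]
shift [ 0.001  0.002 -0.018] turn [-0.025 -0.007 -0.146]
```

View pics/s4.png

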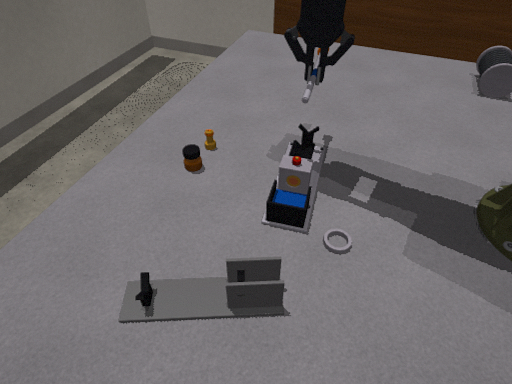

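View pics/t4.png

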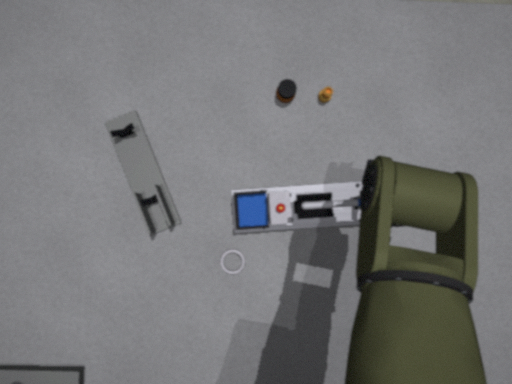

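The side view shows the rod in line above the guides, with its nose at (308,95). In the top view it overlies the guides, nose at about (303,205). I'll correct the pose and go down, aiming 3 mm back from the gap point.

```bash
python3 go.py .4986 -.051 .055 1.671
```

```text
pos [ 0.4978 -0.0483  0.1934] yaw 1.6593 t 8.65 F [-0.3 -0.9 -0.7] w 0.118 q6 -0.26 tool z [-1.2e-03  2.0e-04 -1.0e+00]
shift [-0.007  0.002  0.346] turn [-0.015 -0.004 -0.147]
```

apply_moves(motion=[-0.007, 0.002, 0.02, 0, 0, -0.15, 0, 0, 0.04, 0, 0, 0, 0, 0, 0.05, 0, 0, 0, 0, 0, 0.05, 0, 0, 0, 0, 0, 0.05, 0, 0, 0])

```text
time_s: 9.07
eef_pos: [0.4989, -0.0512, 0.1085]
tcp_rot: [-0.0, 0.67, 0.742, -0.0]
wrist_force: [0.6, 0.6, -0.7]
gripper_width: 0.118
```

apply_moves(motion=[0, 0, 0.05, 0, 0, 0, 0, 0, 0.04, 0, 0, 0, 0, 0, 0.02, 0, 0, 0, 0, 0, 0, 0, 0, 0, 0, 0, 0, 0, 0, 0])

```text
time_s: 9.48
eef_pos: [0.4992, -0.0512, 0.0662]
tcp_rot: [-0.0, 0.67, 0.742, -0.0]
wrist_force: [0.6, 0.2, -0.8]
gripper_width: 0.116
```

```bash
python3 go.py .4986 -.051 .0428 1.671;python3 - <<'E'
from h import *
s=imaging.snapshot("side");t=imaging.snapshot("top")
crop(s,255,60,355,180,5,"pics/s5.png");crop(t,225,150,425,260,4,"pics/t5.png")
E
```

```text
pos [ 0.4992 -0.0512  0.0662] yaw 1.6735 t 9.48 F [ 0.6  0.2 -0.8] w 0.116 q6 -0.28 tool z [-2.e-04  1.e-04 -1.e+00]
shift [ 0.001 -0.002  0.058] turn [-0.003 -0.001  0.032]
```

View pics/s5.png

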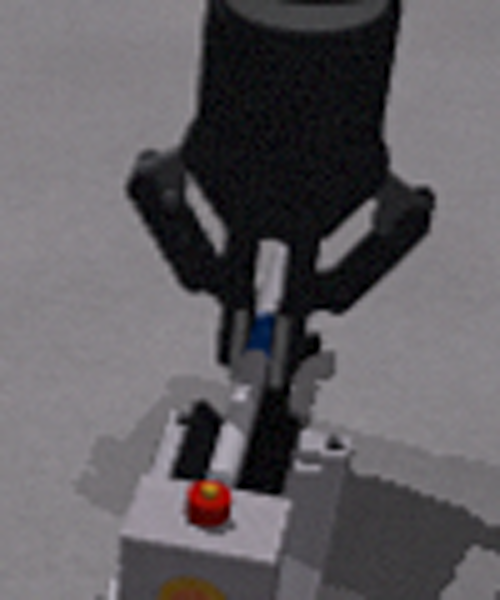

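View pics/t5.png

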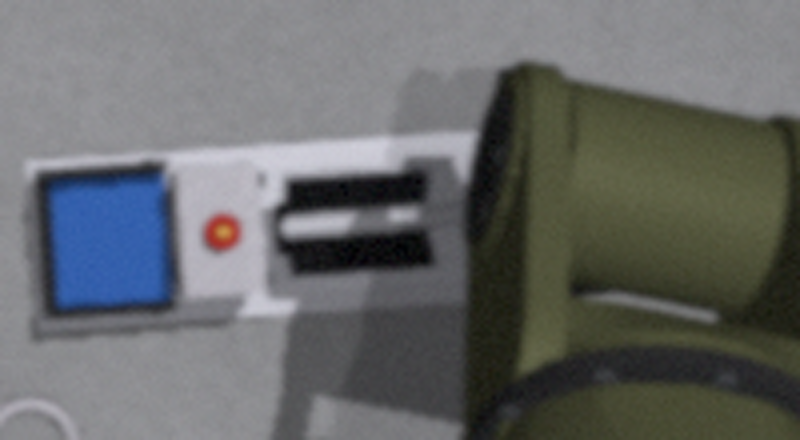

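The rod is centred over the V: the nose is at (283,226) and the guide edges run from 178 to 270 in the top crop. The nose is about 8 mm short of the block. I'll lower it.

apply_moves(motion=[0, -0.002, 0.015, 0, 0, 0, 0, 0, 0.015, 0, 0, 0, 0, 0, 0.014, 0, 0, 0.03, 0, 0, 0.009, 0, 0, 0, 0, 0, 0, 0, 0, 0])

```text
time_s: 10.0
eef_pos: [0.4979, -0.0511, 0.0439]
tcp_rot: [-0.001, 0.671, 0.742, -0.0]
wrist_force: [-0.9, 0.3, -1.6]
gripper_width: 0.119
```

```bash
python3 go.py .4986 -.051 .0428 1.671
```

```text
pos [ 0.4979 -0.0511  0.0439] yaw 1.6714 t 10.0 F [-0.9  0.3 -1.6] w 0.119 q6 -0.28 tool z [-1.4e-03  2.0e-04 -1.0e+00]
shift [0.    0.002 0.003] turn [-0.017 -0.005  0.004]
```

apply_moves(motion=[0, 0, 0.003, 0, 0, 0, 0, 0, 0, 0, 0, 0, 0, 0, 0, 0, 0, 0])

```text
time_s: 10.25
eef_pos: [0.4984, -0.0512, 0.0438]
tcp_rot: [0.0, 0.671, 0.742, 0.0]
wrist_force: [0.4, 0.1, -0.3]
gripper_width: 0.116
```

apply_moves(motion=[0, 0, 0.0025, 0, 0, 0, 0, 0, 0, 0, 0, 0, 0, 0, 0, 0, 0, 0])

```text
time_s: 10.5
eef_pos: [0.4985, -0.0512, 0.0428]
tcp_rot: [0.0, 0.671, 0.742, 0.0]
wrist_force: [-0.5, -0.2, 0.3]
gripper_width: 0.115
```

apply_moves(motion=[0, 0, 0.0025, 0, 0, 0, 0, 0, 0, 0, 0, 0, 0, 0, 0, 0, 0, 0])

```text
time_s: 10.75
eef_pos: [0.4986, -0.0512, 0.0426]
tcp_rot: [0.0, 0.671, 0.742, 0.0]
wrist_force: [-5.6, 1.3, 13.2]
gripper_width: 0.114
```

Contact at z = 0.0426, with 13 N upward. I'll ease off a little and release.

apply_moves(motion=[0, 0, -0.0015, 0, 0, 0, 0, 0, 0, 0, 0, 0])

```text
time_s: 10.92
eef_pos: [0.4985, -0.0512, 0.0427]
tcp_rot: [0.0, 0.671, 0.742, 0.0]
wrist_force: [-2.2, 0.1, 7.7]
gripper_width: 0.117
```

apply_moves(motion=[0, 0, 0, 0, 0, 0, 0, 0, 0, 0, 0, 0, 0, 0, 0, 0, 0, 0, 0, 0, 0, 0, 0, 0, 0, 0, 0, 0, 0, 0], grip=-0.3)

```text
time_s: 11.33
eef_pos: [0.4983, -0.0512, 0.0422]
tcp_rot: [-0.0, 0.671, 0.742, -0.0]
wrist_force: [0.0, 0.0, 0.3]
gripper_width: 0.65
```

apply_moves(motion=[0, 0, -0.02, 0, 0, 0, 0, 0, -0.04, 0, 0, 0, 0, 0, -0.06, 0, 0, 0, 0, 0, -0.06, 0, 0, 0, 0, 0, -0.04, 0, 0, 0])

```text
time_s: 11.75
eef_pos: [0.4988, -0.0512, 0.133]
tcp_rot: [0.001, 0.671, 0.742, 0.001]
wrist_force: [0.1, 0.8, 0.6]
gripper_width: 0.651
```

apply_moves(motion=[-0.03, 0, 0, 0, 0, 0, -0.06, 0, 0, 0, 0, 0, -0.08, 0, 0, 0, 0, 0, -0.08, 0, 0, 0, 0, 0, -0.06, 0, 0, 0, 0, 0])

```text
time_s: 12.17
eef_pos: [0.5105, -0.1771, 0.13]
tcp_rot: [-0.0, 0.671, 0.742, -0.0]
wrist_force: [0.4, 0.1, 0.4]
gripper_width: 0.648
```

```bash
python3 go.py .511 -.1764 .12 1.671;python3 - <<'E'
from h import *
s=imaging.snapshot("side");t=imaging.snapshot("top")
crop(s,255,60,355,180,5,"pics/s6.png");crop(t,225,150,425,260,4,"pics/t6.png")
E
```

```text
pos [ 0.5105 -0.1771  0.13  ] yaw 1.6709 t 12.17 F [0.4 0.1 0.4] w 0.648 q6 -0.5 tool z [-3.e-04 -1.e-04 -1.e+00]
shift [0.002 0.001 0.025] turn [-0.004  0.001 -0.001]
```

View pics/s6.png

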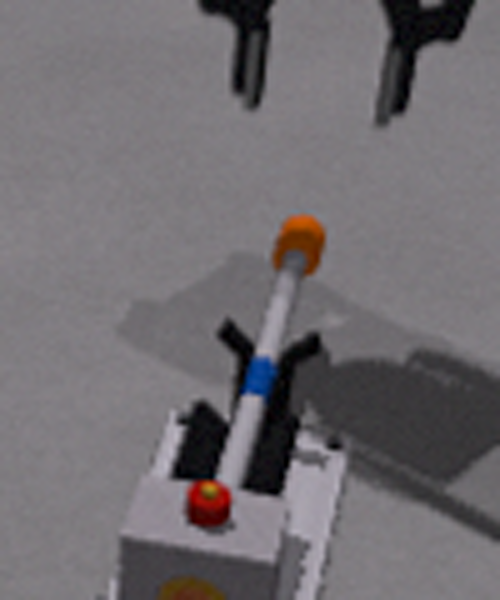

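View pics/t6.png

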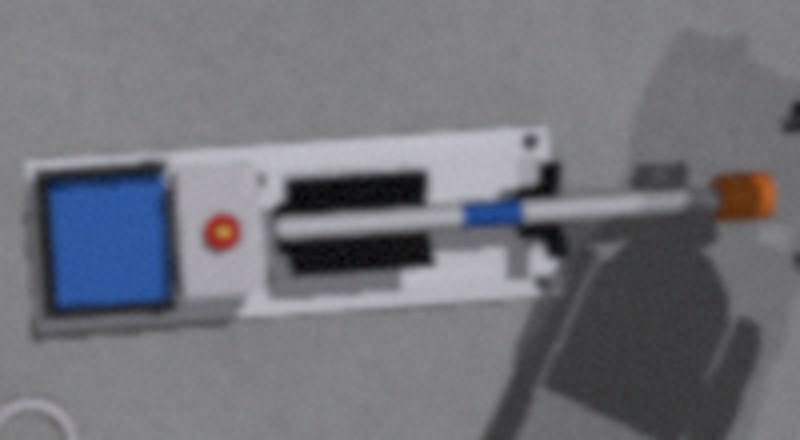

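The rod lies in both guides. In the top crop the nose is at (275,228), the band at (493,213) and the knob at (745,196). I'll compute the rod pose and refine the axis.

Run:
```python
from h import *
f=lambda u,v:((u+.5)/4-.5+225,(v+.5)/4-.5+150)
N=back("top",f(275,229),.062);B=back("top",f(493,213),.064);K=back("top",f(745,196),.067)
print(N,B,K)
e=N-K;print(np.arctan2(e[1],e[0]),np.hypot(e[0],e[1]))
o=np.array([.4851,.0843]);a=.1
for P in(N,B,K):
    d=P[:2]-o; print("port x,y",d@[np.cos(a),np.sin(a)],d@[-np.sin(a),np.cos(a)])
```

```text
[0.48778221 0.05523809 0.062     ] [ 0.49881453 -0.0518686   0.064     ] [ 0.51083222 -0.17573833  0.067     ]
1.6702608031369246 0.23212370094560883
port x,y -0.0002325411076112288 -0.029184493989479435
port x,y 5.184035992493697e-05 -0.13685749511654516
port x,y -0.0003568488351020064 -0.261308161650223
```

```bash
python3 go.py .511 -.1756 .040 1.6705
```

```text
pos [ 0.5105 -0.1779  0.1297] yaw 1.6681 t 12.27 F [-0.3  0.7  0.2] w 0.652 q6 -0.5 tool z [-4.e-04 -2.e-04 -1.e+00]
shift [0.006 0.002 0.224] turn [-0.005  0.002 -0.03 ]
```

apply_moves(motion=[0.006, 0.002, 0.03, 0, 0, -0.02, 0, 0, 0.05, 0, 0, 0, 0, 0, 0.05, 0, 0, 0, 0, 0, 0.04, 0, 0, 0, 0, 0, 0.03, 0, 0, 0])

```text
time_s: 12.68
eef_pos: [0.5106, -0.1717, 0.0485]
tcp_rot: [-0.001, 0.67, 0.742, -0.0]
wrist_force: [0.1, 0.4, 0.5]
gripper_width: 0.65
```

apply_moves(motion=[0, 0, 0.022, 0, 0, 0, 0, 0, 0, 0, 0, 0, 0, 0, 0, 0, 0, 0])

```text
time_s: 12.93
eef_pos: [0.5114, -0.1721, 0.0416]
tcp_rot: [-0.0, 0.67, 0.742, -0.0]
wrist_force: [-0.3, 0.1, 0.0]
gripper_width: 0.649
```

```bash
python3 go.py .511 -.1756 .040 1.6705
```

```text
pos [ 0.5114 -0.1721  0.0416] yaw 1.6731 t 12.93 F [-0.3  0.1  0. ] w 0.649 q6 -0.49 tool z [-2.e-04  1.e-04 -1.e+00]
shift [-0.009 -0.002  0.004] turn [-0.002 -0.001  0.032]
```

apply_moves(motion=[-0.009, -0.002, 0.003, 0, 0, 0.03, 0, 0, 0, 0, 0, 0, 0, 0, 0, 0, 0, 0])

```text
time_s: 13.18
eef_pos: [0.5112, -0.1761, 0.0409]
tcp_rot: [0.001, 0.671, 0.741, 0.0]
wrist_force: [0.4, 0.3, -0.5]
gripper_width: 0.651
```

```bash
python3 go.py .511 -.1756 .040 1.6705
```

```text
pos [ 0.5112 -0.1761  0.0409] yaw 1.6703 t 13.18 F [ 0.4  0.3 -0.5] w 0.651 q6 -0.5 tool z [ 1.e-03 -4.e-04 -1.e+00]
shift [ 0.001 -0.     0.002] turn [ 0.012  0.007 -0.002]
```

apply_moves(motion=[0, 0, 0, 0, 0, 0, 0, 0, 0, 0, 0, 0, 0, 0, 0, 0, 0, 0, 0, 0, 0, 0, 0, 0, 0, 0, 0, 0, 0, 0], grip=1, newtons=60)

```text
time_s: 13.6
eef_pos: [0.511, -0.1757, 0.0403]
tcp_rot: [0.0, 0.671, 0.742, -0.0]
wrist_force: [-1.0, -0.3, 0.8]
gripper_width: 0.264
```

```bash
python3 go.py .511 -.1756 .040 1.6705
python3 - <<'E'
from h import *
s=imaging.snapshot("side");t=imaging.snapshot("top")
crop(s,255,40,375,180,4,"pics/s7.png")
E
```

```text
pos [ 0.511  -0.1757  0.0403] yaw 1.6707 t 13.6 F [-1.  -0.3  0.8] w 0.264 q6 -0.5 tool z [ 0.e+00 -1.e-04 -1.e+00]
shift [0.    0.    0.001] turn [0.    0.001 0.003]
```

View pics/s7.png

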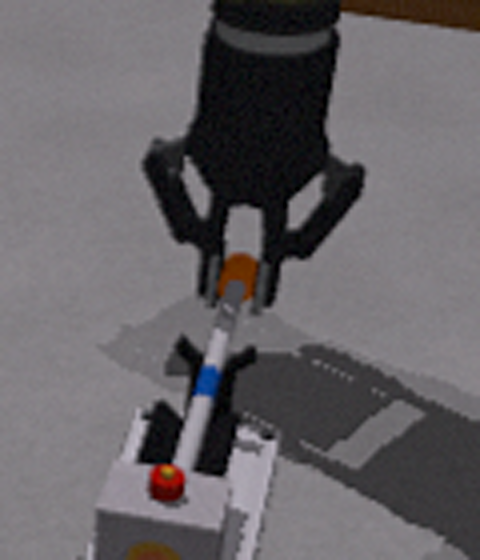

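The knob is gripped with low forces. Now I'll push.

apply_moves(motion=[0.006, 0, 0, 0, 0, 0, 0.01, 0, 0, 0, 0, 0, 0.01, 0, 0, 0, 0, 0, 0.008, 0, 0, 0, 0, 0, 0.006, 0, 0, 0, 0, 0])

```text
time_s: 14.12
eef_pos: [0.5093, -0.1593, 0.0403]
tcp_rot: [0.0, 0.671, 0.742, -0.0]
wrist_force: [-0.7, -0.7, 0.7]
gripper_width: 0.261
```

apply_moves(motion=[0.006, 0, 0, 0, 0, 0, 0.006, 0, 0, 0, 0, 0, 0.006, 0, 0, 0, 0, 0, 0.006, 0, 0, 0, 0, 0, 0.006, 0, 0, 0, 0, 0])

```text
time_s: 14.53
eef_pos: [0.5089, -0.1501, 0.041]
tcp_rot: [0.002, 0.671, 0.741, -0.001]
wrist_force: [-0.1, -23.4, 0.4]
gripper_width: 0.263
```

```bash
python3 go.py .5054 -.119 .0403 1.6705
python3 - <<'E'
from h import *
s=imaging.snapshot("side")
crop(s,255,40,375,230,3,"pics/s8.png")
E
```

```text
pos [ 0.5089 -0.1501  0.041 ] yaw 1.6704 t 14.53 F [ -0.1 -23.4   0.4] w 0.263 q6 -0.45 tool z [ 0.0029 -0.0041 -1.    ]
shift [ 0.078 -0.001  0.001] turn [ 0.031  0.055 -0.001]
```

View pics/s8.png

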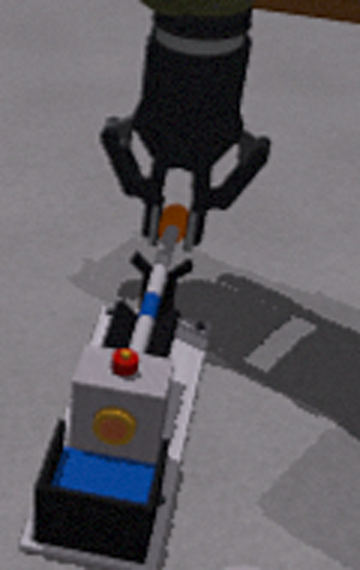

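23 N of push with the nose about 16 mm inside, so it is on the plug. The plug's face shows at the mouth at (115,427). I'll carry on.

apply_moves(motion=[0.004, 0, 0, 0, 0, 0, 0.006, 0, 0, 0, 0, 0, 0.006, 0, 0, 0, 0, 0, 0.006, 0, 0, 0, 0, 0, 0.006, 0, 0, 0, 0, 0], newtons=100)

```text
time_s: 15.0
eef_pos: [0.5071, -0.1366, 0.0404]
tcp_rot: [0.0, 0.671, 0.741, 0.0]
wrist_force: [-0.2, -2.2, 2.6]
gripper_width: 0.251
```

```bash
python3 go.py .5054 -.119 .0403 1.6705
python3 - <<'E'
from h import *
s=imaging.snapshot("side")
crop(s,255,40,375,230,3,"pics/s9.png")
E
```

```text
pos [ 0.5071 -0.1366  0.0404] yaw 1.6705 t 15.0 F [-0.2 -2.2  2.6] w 0.251 q6 -0.43 tool z [ 2.e-04 -1.e-04 -1.e+00]
shift [0.044 0.    0.   ] turn [ 0.003  0.002 -0.001]
```

View pics/s9.png

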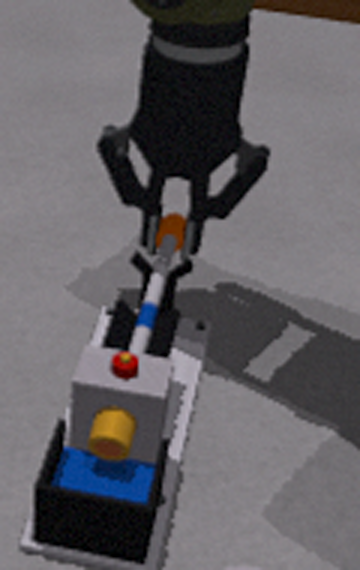

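The plug is sticking out of the mouth at (112,435) and the force has fallen to 2 N. I'll continue through.

apply_moves(motion=[0.009, 0, 0, 0, 0, 0, 0.009, 0, 0, 0, 0, 0, 0.009, 0, 0, 0, 0, 0, 0.009, 0, 0, 0, 0, 0, 0.007, 0, 0, 0, 0, 0])

```text
time_s: 15.47
eef_pos: [0.5054, -0.1193, 0.0404]
tcp_rot: [0.0, 0.671, 0.742, -0.0]
wrist_force: [-1.1, -4.8, 4.5]
gripper_width: 0.246
```

apply_moves(motion=[0, 0, 0, 0, 0, 0, 0, 0, 0, 0, 0, 0, 0, 0, 0, 0, 0, 0])

```text
time_s: 15.72
eef_pos: [0.5053, -0.1189, 0.0403]
tcp_rot: [-0.0, 0.671, 0.742, 0.0]
wrist_force: [-1.1, 3.5, 5.7]
gripper_width: 0.252
```

```bash
python3 go.py .5054 -.119 .0403 1.6705
python3 - <<'E'
from h import *
s=imaging.snapshot("side")
crop(s,255,40,375,230,3,"pics/s10.png")
E
```

```text
pos [ 0.5053 -0.1189  0.0403] yaw 1.6708 t 15.72 F [-1.1  3.5  5.7] w 0.252 q6 -0.4 tool z [-3.0e-04  1.1e-03 -1.0e+00]
shift [-0.  0. -0.] turn [-0.002 -0.014  0.004]
```

View pics/s10.png

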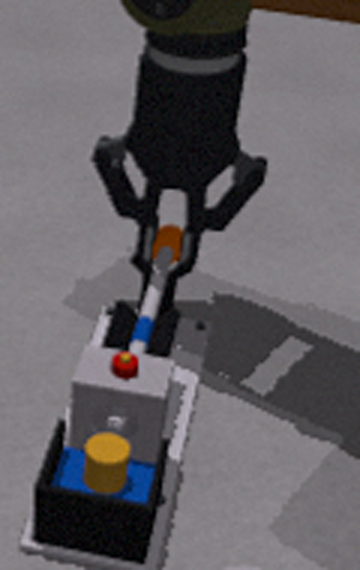

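The plug has dropped out and stands in the tray at (105,462). The nose shows in the mouth at (117,422). Now I'll draw the rod back 60 mm.

apply_moves(motion=[-0.005, 0, 0, 0, 0, 0, -0.01, 0, 0, 0, 0, 0, -0.015, 0, 0, 0, 0, 0, -0.015, 0, 0, 0, 0, 0, -0.015, 0, 0, 0, 0, 0])

```text
time_s: 16.18
eef_pos: [0.5077, -0.1436, 0.0401]
tcp_rot: [-0.0, 0.671, 0.742, 0.0]
wrist_force: [0.3, 3.5, 2.2]
gripper_width: 0.248
```

apply_moves(motion=[-0.015, 0, 0, 0, 0, 0, -0.015, 0, 0, 0, 0, 0, -0.015, 0, 0, 0, 0, 0, -0.015, 0, 0, 0, 0, 0, -0.015, 0, 0, 0, 0, 0])

```text
time_s: 16.6
eef_pos: [0.5107, -0.174, 0.0402]
tcp_rot: [-0.0, 0.671, 0.741, -0.0]
wrist_force: [1.0, 1.0, 1.0]
gripper_width: 0.249
```

apply_moves(motion=[-0.01, 0, 0, 0, 0, 0, -0.005, 0, 0, 0, 0, 0, 0, 0, 0, 0, 0, 0, 0, 0, 0, 0, 0, 0])

```text
time_s: 16.93
eef_pos: [0.5113, -0.1796, 0.0403]
tcp_rot: [0.0, 0.671, 0.741, -0.0]
wrist_force: [0.2, -1.2, 0.2]
gripper_width: 0.25
```

```bash
python3 go.py .5113 -.1785 .0403 1.6705
python3 - <<'E'
from h import *
s=imaging.snapshot("side");t=imaging.snapshot("top")
crop(s,255,40,375,230,3,"pics/s11.png");crop(t,225,150,425,260,4,"pics/t11.png")
E
```

```text
pos [ 0.5113 -0.1796  0.0403] yaw 1.6706 t 16.93 F [ 0.2 -1.2  0.2] w 0.25 q6 -0.5 tool z [ 1.e-04 -4.e-04 -1.e+00]
shift [ 0.003  0.    -0.   ] turn [0.001 0.006 0.001]
```

View pics/t11.png

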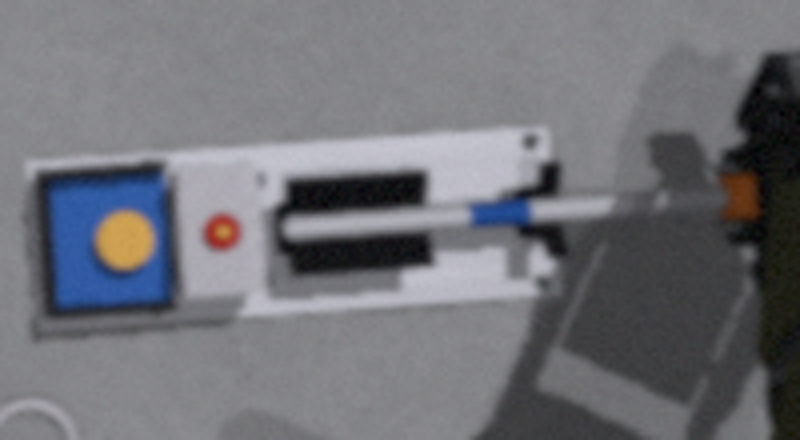

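View pics/s11.png

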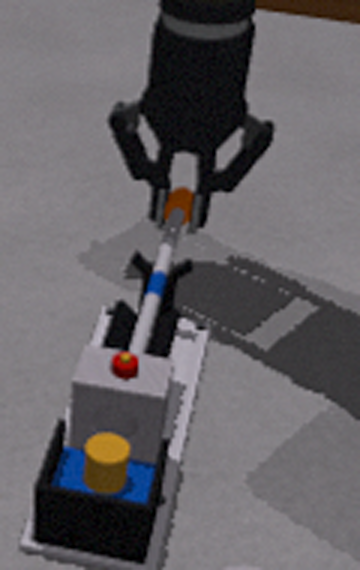

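The nose is clear of the block: nose at (285,228), block's back edge at about 265. I'll release and go straight up.

apply_moves(motion=[0, 0, 0, 0, 0, 0, 0, 0, 0, 0, 0, 0, 0, 0, 0, 0, 0, 0, 0, 0, 0, 0, 0, 0, 0, 0, 0, 0, 0, 0], grip=-0.3)

```text
time_s: 17.45
eef_pos: [0.5113, -0.1792, 0.0403]
tcp_rot: [-0.0, 0.671, 0.742, -0.0]
wrist_force: [0.2, -0.4, 0.1]
gripper_width: 0.648
```

apply_moves(motion=[0, 0, -0.02, 0, 0, 0, 0, 0, -0.04, 0, 0, 0, 0, 0, -0.06, 0, 0, 0, 0, 0, -0.07, 0, 0, 0, 0, 0, -0.07, 0, 0, 0])

```text
time_s: 17.87
eef_pos: [0.511, -0.1792, 0.1459]
tcp_rot: [-0.0, 0.671, 0.741, -0.0]
wrist_force: [0.3, 0.0, 0.5]
gripper_width: 0.647
```

apply_moves(motion=[-0.04, 0, -0.04, 0, 0, 0, -0.07, 0, 0, 0, 0, 0, -0.07, 0, 0, 0, 0, 0, -0.04, 0, 0, 0, 0, 0, 0, 0, 0, 0, 0, 0])

```text
time_s: 18.28
eef_pos: [0.5199, -0.2695, 0.1608]
tcp_rot: [0.0, 0.672, 0.741, -0.0]
wrist_force: [0.0, 0.8, -0.1]
gripper_width: 0.646
```

```bash
python3 go.py .5113 -.1785 .0403 1.6705
python3 - <<'E'
from h import *
s=imaging.snapshot("side");t=imaging.snapshot("top")
cv2.imwrite("pics/s12.png",s);crop(t,205,60,455,280,3,"pics/t12.png")
f=lambda u,v:((u+.5)/3-.5+205,(v+.5)/3-.5+60)
E
```

```text
pos [ 0.5199 -0.2695  0.1608] yaw 1.6682 t 18.28 F [ 0.   0.8 -0.1] w 0.646 q6 -0.64 tool z [ 5.e-04 -7.e-04 -1.e+00]
shift [0.229 0.001 0.301] turn [ 0.006  0.009 -0.029]
```

View pics/t12.png

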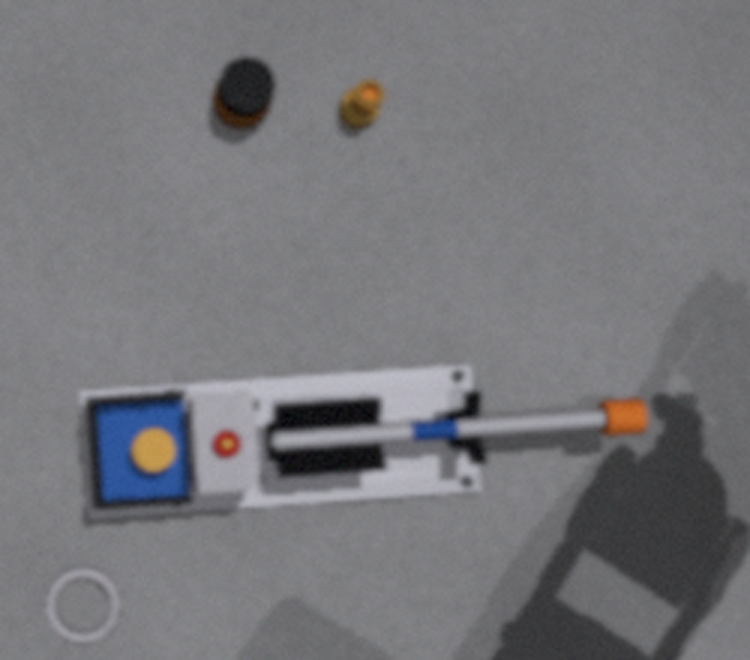

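View pics/s12.png

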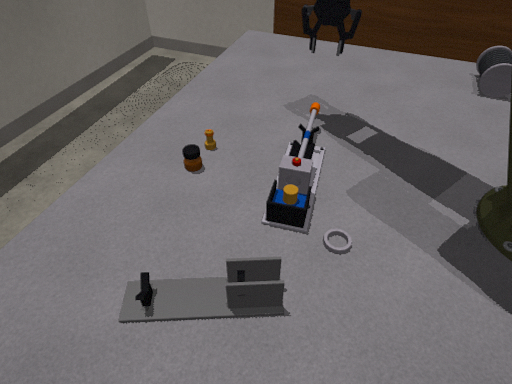

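The rod lies in both guides, nose at (272,439) in the top crop and short of the block. The plug is in the tray, the bystanders are where they were, and the gripper is clear.

```bash
python3 -c "
from plant import robot
print(robot.finish_job())"
```

```text
the job is handed in; nothing more can be done
None
```

The brass plug is out and standing in the catch tray. The rod is back in both V guides with its nose clear of the housing. I handed the job in at about 18.4 s.

- **Laying the rod:** I lifted it from the holster by its blue band, laid it in the guides and let go. A picture then put it within about 0.4 mm of the push axis, with its nose about 9 mm short of the block.
- **Pushing:** I took it again by the orange knob and pushed about 57 mm. The force I read peaked at about 23 N with the plug stuck, above the stated 5 to 15 N, then fell to a few newtons as the plug came out.
- **Drawing back:** I drew the rod back about 60 mm, released it and moved the gripper up and away.

**Last checks:** The final pictures show the fitting, ring and jar where they stood. The highest wrist force I read was about 23 N, and the arm was touching nothing at the end. The nose clearance of about 12 mm is worked out from the arm's travel; the last picture shows a gap but I did not measure it. No check failed.

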